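# Clear the board cutter, unlatch its blade arm and hold it open

### The arm

A 6-joint arm with a two-finger parallel gripper is mounted at the origin on the work surface. World frame = base frame: x ahead of the robot, y to its left, z up, the work surface at z = 0. Lengths are in m, angles in rad, forces in N, time in s.
With the tool pointing down it reaches from about 0.25 to 0.8 m from the base axis. Payload 8.5 kg.
Tool frame: the origin (TCP) lies on the centre line of the jaws, within the pads' length; the fingertips stand 22 mm ahead of it and the grasp point (between the pads) lies 3 mm ahead of it; x points along the fingers, z is the direction in which the jaws open and shut, and the axes are right-handed (so a half turn about x gives the same grasp; the last joint's range is limited). The gripper opens to 85 mm and grips with 20 to 120 N. Pads are 22 mm wide; open, the fingers measure 114 mm over their backs; the gripper's body (76 mm by 85 mm) begins 54 mm behind the grasp point. The pads swing forward as they close: fully open they stand 13 mm farther back than shut.
Start: joints at [-1.168, 0.238, -0.013, 1.319, 0, 1.571], TCP at [0.206, -0.483, 0.253] pointing down, gripper open.
Joint ranges: [-2.66, 2.66], [-1.03, 1.9], [-1.14, 1.46], [-1.82, 2.27], [-1.45, 1.34], [-3.14, 3.14]. Speed limits (rad/s): [2.22, 2.22, 2.79, 3.14, 3.14, 3.14].

### API

Orientations are given as a unit quaternion [x, y, z, w].
In Python, from plant import env gives the robot as it stands. The module is installed in compiled form; this text tells all that it offers.
- The arm moves only by the tool servo_tool, never from a script. Its argument "plan" is a list of rows, each a list of 5 numbers: the shift along the tool's x, y, z in mm, then the turn about the tool's x in rad, then the opening, from 0 (shut) to 1 (fully open). A call has exactly 10 rows; each row is the pose to reach, as a shift and turn from the pose measured when the call began, along the tool's axes at that moment; what a row does not reach only later rows make up. A row lasts 1/10 s, in which the tool goes at most 50 mm and 8.59 degrees, less where a joint would pass 70% of its speed; a pose out of reach is approached as far as the arm can. A call with a gripper value outside its range is refused whole. The fingers move at their own pace and stop on an object; "force" is the grip in N (left out, the last holds). Time passes only in rows, so rows that repeat a pose let the fingers close, or fill a call up. It gives the time, the measured TCP pose, the force and the opening at its end, in the units of the state.
- env.observe(): the state, without advancing time (a new reading comes with each control period).
- env.capture(name): name is "scene" or "top" or "wrist"; returns the picture (400x640x3 uint8, red, green, blue); there is no depth.
- env.camera_params(name): a dict with "camera_matrix" (3x3 intrinsics, pixels), "k1" (the pictures are not rectified: a ray, as slopes to the right and down, at radius r is drawn at 1 + k1 r^2 times it, then the intrinsics apply), "rvec" (rotation vector, rad) and "tvec" (3), from world to camera coordinates, as OpenCV has them. Camera axes: x right, y down, z forward; pixel columns grow to the right and rows downward; lengths in m; the calibration is good to about 2 mm. A picture is of the moment at which its call begins: read the wrist's pose just before it. camera_params takes no time and is no camera call; for the wrist camera it gives the pose at the moment of the call.
- env.finish_job(): hands the job in, once; it reports no verdict.
The state is a dict: "clock": time; "joints": joint angles; "qvel": joint speeds; "joint_torque": joint torques, N m; "tcp_pos": TCP position; "eef_rot": TCP orientation; "wrist_force": force on the tool from outside, world axes, zero at the start; "ft_torque": the same for the moment, N m; "gripper_width": finger opening in m.
Only numpy, scipy, OpenCV 4.12 (cv2) and the standard library are available. Lean on these libraries where they do the work, as an engineer would, in place of code of your own. Each camera call takes 0.05 s, during which the arm holds its last target.

### The job

With the cutter's blade arm still locked down, pick up the wooden scraper block and use it, not the fingers, to sweep the three board offcuts off the bed's left edge into the scrap tray, then stand the block back on the table to the right of the cutter. Now pull the spring latch at the front end of the arm sideways, away from the bed, and with the latch still in the grip lift the arm off its ball catch until the latch is at least 12 cm higher than before. Finish while holding the arm up there, still, with nothing else propping it, and leave the jars and other things on the table where they are.

Things in the scene. Friction and masses are not known exactly. Their poses are not given: they have to be found in the camera images.
- cutter: lever board cutter, fixed. Origin: centre of its underside, on the table; x runs along the blade arm from the front (robot's side, -x) to the pivot at the rear, y to the left, away from the arm, z up. Grey bed x -180 to 180, y -144 to 140 mm, top 22 mm above the table. Blade arm outside the bed, along y = -167 mm
- bed_middle (a point): middle of the bed's flat top (cutter x 0, y 0, 22 mm above the table); axes as the cutter's. A fence 9 mm high crosses the bed at x 154 to 172 mm; a clear finger guard 5 mm thick and 12 mm high stands on it along y = -137 mm
- tray_middle (a point): middle of the floor of the grey scrap tray, 3 mm above the table; axes as the cutter's. The tray stands against the bed's left edge: inside, in the cutter's frame, x -166 to 146, y 142 to 288 mm; end walls 18 mm, outer wall 32 mm high, no wall on the bed's side
- blade_arm: blade arm, hinged, down at the start. Origin: on the ball's axis in its nose (cutter x -175, y -167 mm), 45 mm above the table; hinge axis parallel to y, 353 mm behind it (+x), same height. Axes as the cutter's when down. About 0.75 kg (varies), no stay: falls when let go. Nose 50 by 44 mm, top at 59 mm; bar behind it 22 wide, top at 58 mm; round hand grip before it 27 mm thick, to cutter x -304 mm
- latch (a joint): travel of the latch slide, m: 0 locked, grows as the latch is pulled towards the cutter's -y (right, away from the bed), to 0.012. A spring pulls it back with 5 N at 0, 9 N at 0.012. The arm is free to lift from 0.006 on; below that a bolt catches under the ball. The slide rides on the arm and cannot come off, so the arm can be lifted by the latch's grip
- latch_grip (a point): grasp point on the latch's upright black thumb grip, on top of the nose at the arm's front end. Grip 30 (x) by 14 (y) mm, from 65 to 115 mm above the table; the point is on its centre line 94 mm above the table, 353 mm in front of the hinge axis and 49 mm above it. Axes as the cutter's while the arm is down (they tip with the arm)
- scraper: wooden scraper block standing on its straight flat foot: foot 150 (x) by 30 (y) by 26 mm high, upright grip along the middle of it 96 (x) by 24 (y) mm, up to 73 mm high; 0.16 kg. Origin: centre of the underside, z up
- offcut_a: flat light-brown board offcut lying on the bed, 62 by 42 by 4 mm, 10 g; origin: centre of the underside
- offcut_b: flat light-brown board offcut lying on the bed, 70 by 36 by 4 mm, 10 g; origin: centre of the underside
- offcut_c: flat light-brown board offcut lying on the bed, 64 by 40 by 4 mm, 10 g; origin: centre of the underside
- cork_block: bystander: low cork sanding block, 110 by 55 by 40 mm; origin: centre of the underside
- white_jar: bystander: white plastered jar, 84 mm across, 125 mm high; origin: centre of the underside
- glue_bottle: bystander: white glue bottle, 52 mm across, 140 mm high; origin: centre of the underside
- cap_bowl: bystander: white bowl, 120 mm across, 50 mm high; origin: centre of the underside
- cap_roll: bystander: roll of coloured bottle caps, 118 mm long, 31 mm thick, lying; origin: centre of the underside
- varnish_tin: bystander: metal varnish tin, 72 mm across, 82 mm high; origin: centre of the underside

How it is judged:
By the outcome, as a careful person would: the job done as asked, in the order asked, and still so for the second after the job is handed in, while the arm keeps its last pose, push and grip.
It also fails if it takes over 72 s, if anything falls off the work surface, if the arm or the gripper's body presses on something with over 40 N, if the wrist force passes 120 N, or if a joint passes its speed limit or range.

## Working session

There is one attempt and no reset: what is moved stays moved. The work goes in short steps, Python scripts to look and compute and a tool call to move; the robot and the scene stay as the last step left them, time stands still between calls to the robot, and variables do not carry over. Pictures are saved under pics/ and viewed, and the job is handed in when it is done.

Besides the shell and the picture viewer there is one more tool, called after "Emit:" by a JSON object that holds its "op" and its "data", one argument or row to a line. servo_tool: Moves the arm, as the interface text tells. Its arguments: {"type":"object","properties":{"plan":{"type":"array","items":{"type":"array","items":{"type":"number"}}},"force":{"type":"number"}},"required":["plan"]}

```bash
mkdir -p pics; ls
cat > h.py <<'E'
import numpy as np, cv2
from plant import env
from scipy.spatial.transform import Rotation as R
def cap(name,fn):
    p=env.camera_params(name); im=env.capture(name)
    cv2.imwrite('pics/'+fn,im[:,:,::-1]); return p,im
def ray(p,uv):
    K=np.array(p['camera_matrix']);k1=p['k1']
    d=(np.array(uv,float)-K[:2,2])/[K[0,0],K[1,1]]
    s=d.copy()
    for _ in range(50): s=d/(1+k1*(s@s))
    Rm=R.from_rotvec(np.ravel(p['rvec'])).as_matrix(); t=np.ravel(p['tvec'])
    return -Rm.T@t, Rm.T@np.array([s[0],s[1],1])
def onz(p,uv,z):
    o,d=ray(p,uv); return o+d*(z-o[2])/d[2]
def proj(p,P):
    K=np.array(p['camera_matrix']);k1=p['k1']
    Rm=R.from_rotvec(np.ravel(p['rvec'])).as_matrix(); t=np.ravel(p['tvec'])
    c=(Rm@np.atleast_2d(P).T).T+t; s=c[:,:2]/c[:,2:]
    s=s*(1+k1*(s**2).sum(1))[:,None]
    return s*[K[0,0],K[1,1]]+K[:2,2]
E
python3 - <<'E'
from h import *
s=env.observe(); print(s)
for n in ['scene','top','wrist']:
    p,im=cap(n,n+'0.png'); print(n,p)
E
```

```text
pics
{'clock': 0.0, 'joints': array([-1.16797933e+00,  2.38807077e-01, -1.42538973e-02,  1.31919499e+00,
       -1.71210663e-05,  1.57080473e+00]), 'qvel': array([-2.21533385e-03, -2.40983120e-06,  4.19682150e-04,  3.01210696e-04,
       -4.98856389e-04,  1.51003740e-03]), 'joint_torque': array([ 6.64449126e-04, -5.38771713e+01,  3.46439981e+01,  1.89038477e-02,
        1.36836452e-04,  1.10376902e-06]), 'tcp_pos': array([ 0.20565236, -0.48263106,  0.25266394]), 'eef_rot': array([ 0.39014996,  0.59034975, -0.389591  ,  0.58948201]), 'wrist_force': array([-0.13238711,  0.18678315, -1.02753063]), 'ft_torque': array([0.00671003, 0.00105995, 0.0284108 ]), 'gripper_width': 0.08533505974747864}
scene {'camera_matrix': array([[462.60338853,   0.        , 323.90689478],
       [  0.        , 462.60338853, 202.92358784],
       [  0.        ,   0.        ,   1.        ]]), 'k1': -0.12351491319720288, 'rvec': array([ 2.42400796,  0.83200607, -0.25697689]), 'tvec': array([-0.42823942, -0.18838459,  1.80049456])}
top {'camera_matrix': array([[448.98643825,   0.        , 319.78458336],
       [  0.        , 448.98643825, 201.44057906],
       [  0.        ,   0.        ,   1.        ]]), 'k1': -0.01835008208287041, 'rvec': array([ 2.10602408, -2.13290168,  0.21487951]), 'tvec': array([0.02105967, 0.52355019, 1.26410473])}
wrist {'camera_matrix': array([[309.50628652,   0.        , 324.28477107],
       [  0.        , 309.50628652, 204.09909639],
       [  0.        ,   0.        ,   1.        ]]), 'k1': -0.01631387943058059, 'rvec': array([-2.41114106,  1.5944449 ,  0.23546942]), 'tvec': array([-0.52399201, -0.03682869,  0.38025176])}
```

View pics/scene0.png

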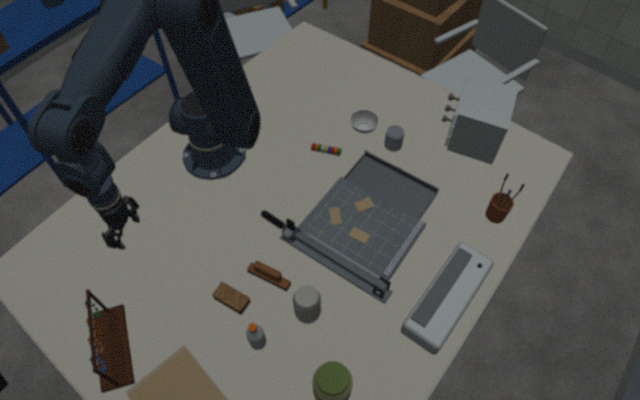

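View pics/top0.png

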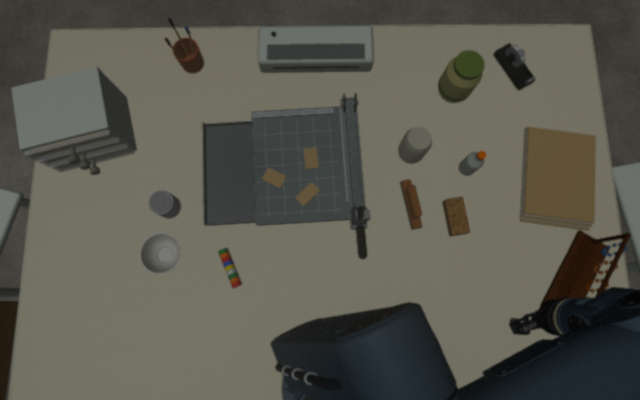

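View pics/wrist0.png

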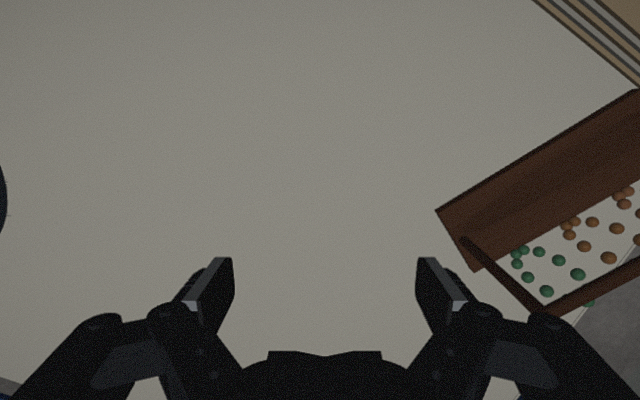

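The top view shows the cutter at about (300,165), with the tray to its left and the latch near (361,214). The scraper is at (411,204), the cork at (456,216), the white jar at (416,145) and the bottle at (473,162). The offcuts are near (311,158), (274,178) and (308,194). I'll zoom in to measure these.

Run:
```python
import cv2
im=cv2.imread('pics/top0.png')
def crop(x0,y0,x1,y1,f,fn):
    c=cv2.convertScaleAbs(cv2.resize(im[y0:y1,x0:x1],None,fx=f,fy=f,interpolation=cv2.INTER_CUBIC),alpha=1.6,beta=10)
    for x in range((x0+9)//10*10,x1,10):
        cv2.line(c,((x-x0)*f,0),((x-x0)*f,6 if x%50 else 14),(0,0,255),1)
    for y in range((y0+9)//10*10,y1,10):
        cv2.line(c,(0,(y-y0)*f),(6 if y%50 else 14,(y-y0)*f),(0,0,255),1)
    cv2.imwrite('pics/'+fn,c)
crop(195,90,375,235,4,'t_cut.png')
crop(340,120,500,265,5,'t_scr.png')
```

```text
(no output)
```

View pics/t_cut.png

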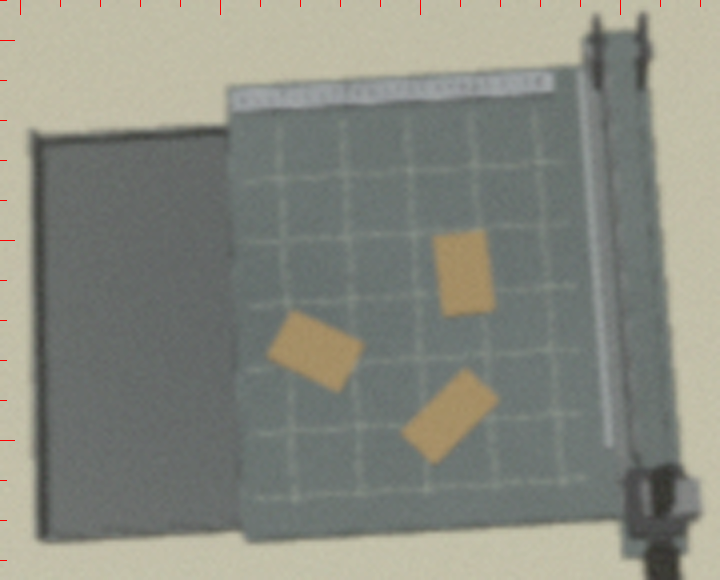

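View pics/t_scr.png

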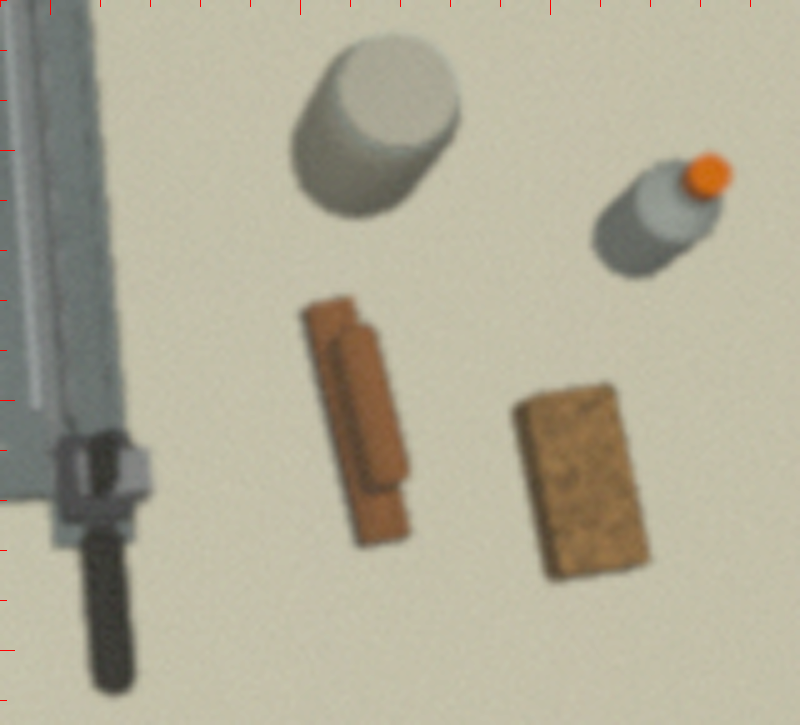

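```bash
cat > fit.py <<'E'
from h import *
from scipy.optimize import least_squares
p=env.camera_params('top')
c4=lambda a:[195+a[0]/4,90+a[1]/4]
c5=lambda a:[340+a[0]/5,120+a[1]/5]
def fit(obj,px,x0):
    px=np.array(px,float);obj=np.array(obj,float)
    def T(v): 
        c,s=np.cos(v[2]),np.sin(v[2]);q=obj.copy()
        q[:,0]=v[0]+c*obj[:,0]-s*obj[:,1];q[:,1]=v[1]+s*obj[:,0]+c*obj[:,1];return q
    r=least_squares(lambda v:(proj(p,T(v))-px).ravel(),x0)
    return r.x, r.fun.reshape(-1,2)
if __name__=='__main__':
    print('cam',ray(p,[320,200]))
    # cutter
    obj=[[-.18,.14,.022],[.18,.14,.022],[-.166,.288,.032],[.146,.288,.032]]
    px=[c4((247,541)),c4((228,88)),c4((41,537)),c4((38,136))]
    v,r=fit(obj,px,[.6,0,0]); print('cutter',v.round(4),r.round(1))
    print(onz(p,c4((247,541)),.022),onz(p,c4((228,88)),.022))
    for n,cs in dict(A=[(433,238),(485,230),(496,308),(446,317)],B=[(293,310),(363,347),(341,392),(266,350)],C=[(466,369),(498,399),(434,464),(402,433)]).items():
        W=np.array([onz(p,c4(c),.026) for c in cs]);
        m=W.mean(0)[:2]; e=W[:,:2]; co,si=np.cos(v[2]),np.sin(v[2])
        L=(e-v[:2])@np.array([[co,-si],[si,co]])
        print(n,m.round(4),'cutter frame',L.mean(0).round(4),'corners',L.round(3).tolist(),'sides',np.linalg.norm(e-np.roll(e,1,0),axis=1).round(4))
    hx=.075;hy=.015
    obj=[[hx,hy,.026],[hx,-hy,.026],[-hx,hy,.026],[-hx,-hy,.026],[.048,-.012,.073],[-.048,-.012,.073]]
    px=[c5((303,308)),c5((353,295)),c5((358,546)),c5((410,538)),c5((376,324)),c5((409,480))]
    s,r=fit(obj,px,[.5,-.3,0]);print('scraper',s.round(4),r.round(1))
    for n,q,z in [('cork1',(527,403),.04),('cork2',(613,383),.04),('cork3',(650,563),.04),('cork4',(560,580),.04),('jar',(399,90),.125),('bot',(708,175),.14)]:
        print(n,onz(p,c5(q),z).round(3))
    co,si=np.cos(v[2]),np.sin(v[2]);
    for l in ([-.175,-.167,.094],[-.304,-.167,.05],[-.175,-.167,.115]):
        w=np.array([v[0]+co*l[0]-si*l[1],v[1]+si*l[0]+co*l[1],l[2]]);q=proj(p,w)[0]
        print('latch',w.round(4),q.round(1),'crop5',((q-[340,120])*5).round())
E
python3 fit.py
```

```text
cam (array([0.26542987, 0.02190458, 1.34222809]), array([ 0.1994534 , -0.00620688, -0.97989303]))
cutter [0.6456 0.0726 0.0532] [[-0.2  0.6]
 [ 0.1 -0.1]
 [ 0.5 -0.4]
 [-0.4 -0.1]]
[0.46002345 0.20220652 0.022     ] [0.81745891 0.22239334 0.022     ]
A [0.6635 0.0386] cutter frame [ 0.0161 -0.035 ] corners [[0.046, -0.012], [0.049, -0.052], [-0.013, -0.057], [-0.018, -0.018]] sides [0.0634 0.0403 0.0625 0.0386]
B [0.6047 0.1519] cutter frame [-0.0366  0.0813] corners [[-0.004, 0.097], [-0.037, 0.046], [-0.071, 0.064], [-0.034, 0.119]] sides [0.037  0.0609 0.0384 0.0658]
C [0.5521 0.0508] cutter frame [-0.0945 -0.0169] corners [[-0.059, -0.031], [-0.084, -0.054], [-0.13, -0.003], [-0.105, 0.02]] sides [0.0686 0.0335 0.0689 0.0337]
scraper [ 0.5175 -0.2588  0.1699] [[ 0.2 -0.6]
 [-0.1  0.3]
 [ 0.2  0.3]
 [-0.3  0.1]
 [-0.4 -0.4]
 [ 0.4  0.4]]
cork1 [ 0.524 -0.358  0.04 ]
cork2 [ 0.536 -0.41   0.04 ]
cork3 [ 0.428 -0.424  0.04 ]
cork4 [ 0.418 -0.37   0.04 ]
jar [ 0.69  -0.273  0.125]
bot [ 0.633 -0.44   0.14 ]
latch [ 0.4797 -0.1034  0.094 ] [361.8 213.3] crop5 [109. 467.]
latch [ 0.3509 -0.1103  0.05  ] [364.1 260.3] crop5 [121. 701.]
latch [ 0.4797 -0.1034  0.115 ] [362.5 212. ] crop5 [113. 460.]
```

```bash
cat > mv.py <<'E'
from h import *
# target: TCP world pos, psi = direction (rad) wanted of tool z in world xy (mod pi chosen near current)
def go(pos,psi=None,s=None):
    s=s or env.observe(); Rm=R.from_quat(s['eef_rot']).as_matrix()
    sh=Rm.T@(np.array(pos)-s['tcp_pos'])*1000
    cur=np.arctan2(Rm[1,2],Rm[0,2]); t=0
    if psi is not None:
        d=psi-cur; d=(d+np.pi/2)%np.pi-np.pi/2; t=-d
    print('t %.2f'%s['clock'],'tcp',s['tcp_pos'].round(4),'psi %.4f'%cur,'j6 %.2f'%s['joints'][5],'w %.4f'%s['gripper_width'],'F',s['wrist_force'].round(1),'toolx',Rm[:,0].round(4))
    print('shift',sh.round(1),'turn %.4f'%t)
def cut(l,v):
    co,si=np.cos(v[2]),np.sin(v[2]); return [v[0]+co*l[0]-si*l[1],v[1]+si*l[0]+co*l[1],l[2]]
E
python3 - <<'E'
from mv import *
go([.49,-.2588,.253],.1699+np.pi/2)
E
```

```text
t 0.15 tcp [ 0.2057 -0.4827  0.2528] psi -1.1681 j6 1.57 w 0.0856 F [0.5 0.2 0. ] toolx [-5.e-04  1.e-03 -1.e+00]
shift [-1.000e-01  3.493e+02 -9.460e+01] turn 0.2328
```

Emit:
{"op": "servo_tool", "data": {
  "plan": [
    [0,20,-5,0.02,0.75],
    [0,60,-15,0.05,0.75],
    [0,105,-28,0.08,0.75],
    [0,150,-41,0.11,0.75],
    [0,195,-53,0.14,0.75],
    [0,240,-65,0.17,0.75],
    [0,285,-77,0.2,0.75],
    [0,325,-88,0.23,0.75],
    [0,349,-95,0.233,0.75],
    [0,349,-95,0.233,0.75]
  ]
}}

```text
clock: 1.15
tcp_pos: [0.4916, -0.2564, 0.2522]
eef_rot: [0.455, 0.542, -0.454, 0.541]
wrist_force: [-0.3, 0.6, 0.1]
gripper_width: 0.0639
```

Run:
```python
from mv import *
go([.5175,-.2588,.058],.1699+np.pi/2)
print(env.observe()['joints'].round(2))
p,im=cap('wrist','w1.png')
import pickle; pickle.dump(p,open('w1.pkl','wb'))
c,s=np.cos(.1699),np.sin(.1699)
def B(l,v):
    return [v[0]+c*l[0]-s*l[1],v[1]+s*l[0]+c*l[1],l[2]]
o=im[:,:,::-1].copy()
o=cv2.convertScaleAbs(o,alpha=1.5,beta=10)
for x in(-.075,.075):
  for y in (-.015,.015):
    q=proj(p,B((x,y,.026),(.5175,-.2588)))[0]; print(q.round(1)); cv2.circle(o,tuple(int(a) for a in q),2,(0,0,255),-1)
for x in(-.048,.048):
  for y in (-.012,.012):
    q=proj(p,B((x,y,.073),(.5175,-.2588)))[0]; cv2.circle(o,tuple(int(a) for a in q),2,(0,255,0),-1)
cv2.imwrite('pics/w1b.png',o)
```

```text
t 1.15 tcp [ 0.4916 -0.2564  0.2522] psi -1.3974 j6 2.49 w 0.0639 F [-0.3  0.6  0.1] toolx [-7.0e-04  1.8e-03 -1.0e+00]
shift [194.2  25.2   7.2] turn 0.0035
[-0.48  0.29  0.06  1.34  0.    2.49]
[343.2 219.5]
[318.  219.4]
[346.   85.1]
[317.5  85. ]
```

View pics/w1b.png

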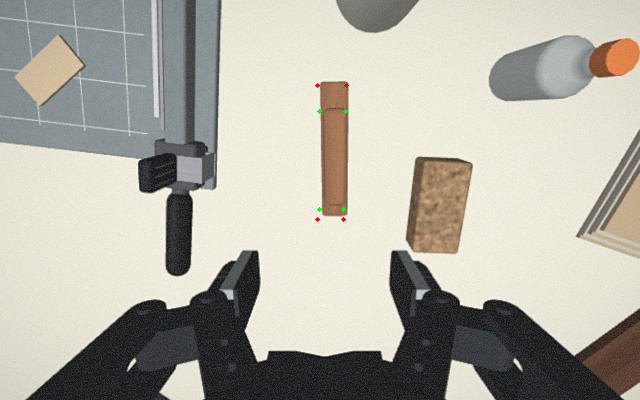

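The wrist view shows the scraper's foot corners at (320,82), (348,82), (347,215) and (322,216), a few mm from the top-camera estimate. Joint 6 would run out of range over the tray in this orientation. I'll take the half-turn grasp instead.

Emit:
{"op": "servo_tool", "data": {
  "plan": [
    [0,0,0,-0.15,0.75],
    [0,-4,0,-0.29,0.75],
    [0,-8,0,-0.44,0.75],
    [0,-12,0,-0.59,0.75],
    [0,-16,0,-0.74,0.75],
    [0,-20,0,-0.89,0.75],
    [0,-24,0,-1.04,0.75],
    [0,-28,0,-1.19,0.75],
    [0,-32,0,-1.34,0.75],
    [0,-36,0,-1.49,0.75]
  ]
}}

```text
clock: 2.2
tcp_pos: [0.4536, -0.2644, 0.2524]
eef_rot: [-0.034, 0.707, 0.035, 0.706]
wrist_force: [0.5, 0.0, 0.3]
gripper_width: 0.064
```

Run:
```python
from mv import *
import pickle,fit
p=pickle.load(open('w1.pkl','rb')); fit.p=p
hx=.075;hy=.015
obj=[[hx,hy,.026],[hx,-hy,.026],[-hx,hy,.026],[-hx,-hy,.026],[.048,.012,.073],[.048,-.012,.073]]
px=[(320,82),(348.5,82),(322,215),(347.5,215.5),(322,109),(346.5,109)]
v,r=fit.fit(obj,px,[.52,-.26,.17]);print(v.round(4),r.round(1).tolist())
go([.56,-.2588,.253],.1699+np.pi/2)
```

```text
[ 0.5213 -0.2614  0.1886] [[-0.7, -0.0], [-0.7, -0.5], [-0.2, 2.1], [-0.4, 1.2], [0.2, -0.7], [1.5, -1.1]]
t 2.20 tcp [ 0.4536 -0.2644  0.2524] psi 0.0967 j6 0.95 w 0.0640 F [0.5 0.  0.3] toolx [-0.0018  0.0014 -1.    ]
shift [ -0.8  -4.7 106.5] turn 1.4976
```

Emit:
{"op": "servo_tool", "data": {
  "plan": [
    [0,0,12,-0.15,0.75],
    [0,0,24,-0.3,0.75],
    [0,0,36,-0.45,0.75],
    [0,0,48,-0.6,0.75],
    [0,0,60,-0.75,0.75],
    [0,-1,70,-0.9,0.75],
    [0,-2,80,-1.05,0.75],
    [0,-3,90,-1.2,0.75],
    [0,-4,94,-1.35,0.75],
    [0,-5,94,-1.5,0.75]
  ]
}}

```text
clock: 3.2
tcp_pos: [0.5471, -0.2613, 0.2519]
eef_rot: [-0.506, 0.494, 0.508, 0.493]
wrist_force: [-0.7, 0.6, 0.3]
gripper_width: 0.0644
```

Emit:
{"op": "servo_tool", "data": {
  "plan": [
    [0,0,0,-0.15,0.75],
    [0,0,0,-0.15,0.75],
    [0,0,0,-0.15,0.75],
    [0,0,0,-0.15,0.75],
    [0,0,0,-0.15,0.75],
    [0,0,0,-0.15,0.75],
    [0,0,0,-0.15,0.75],
    [0,0,0,-0.15,0.75],
    [0,0,0,-0.15,0.75],
    [0,0,0,-0.15,0.75]
  ]
}}

```text
clock: 4.2
tcp_pos: [0.5472, -0.2612, 0.2519]
eef_rot: [-0.541, 0.454, 0.543, 0.454]
wrist_force: [1.2, -0.5, 0.6]
gripper_width: 0.064
```

Run:
```python
from mv import *
import pickle
p,im=cap('wrist','w2.png')
pickle.dump(p,open('w2.pkl','wb'))
cv2.imwrite('pics/w2b.png',cv2.convertScaleAbs(im[:,:,::-1],alpha=1.5,beta=10))
go([.5194,-.260,.058],.1699+np.pi/2)
```

```text
t 4.25 tcp [ 0.5472 -0.2612  0.2519] psi 1.7471 j6 -0.62 w 0.0640 F [-0.2 -0.2  0.5] toolx [-0.0025  0.0015 -1.    ]
shift [193.9  26.7   5.7] turn 0.0064
```

View pics/w2b.png

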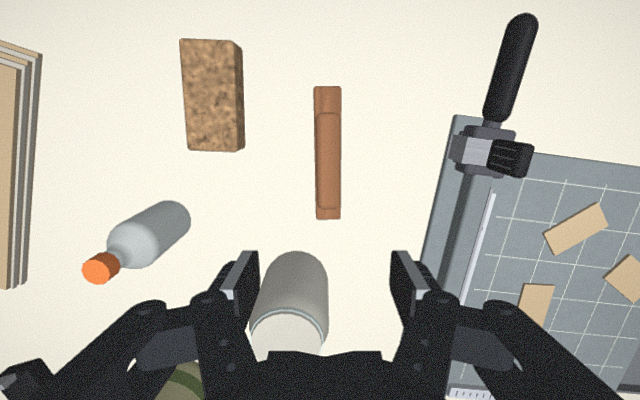

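Run:
```python
from mv import *
import pickle,fit
p=pickle.load(open('w2.pkl','rb')); fit.p=p
hx=.075;hy=.015
obj=[[-hx,-hy,.026],[-hx,hy,.026],[hx,-hy,.026],[hx,hy,.026],[-.048,-.012,.073],[-.048,.012,.073]]
px=[(314,87),(341,86.5),(316.5,219),(341,218.5),(316,113),(340,112.5)]
v,r=fit.fit(obj,px,[.52,-.26,.17]);print(v.round(4),r.round(1).tolist())
im=cv2.imread('pics/w2b.png')
cv2.imwrite('pics/w2s.png',cv2.resize(im[70:230,280:380],None,fx=3.6,fy=3.6,interpolation=cv2.INTER_CUBIC))
cv2.imwrite('pics/w2l.png',cv2.resize(im[90:210,430:560],None,fx=5,fy=5,interpolation=cv2.INTER_CUBIC))
```

```text
[ 0.5224 -0.2606  0.1899] [[-1.0, -1.0], [0.5, -0.9], [-0.4, 1.4], [0.4, 1.5], [-0.7, -0.2], [1.1, -0.1]]
```

View pics/w2s.png

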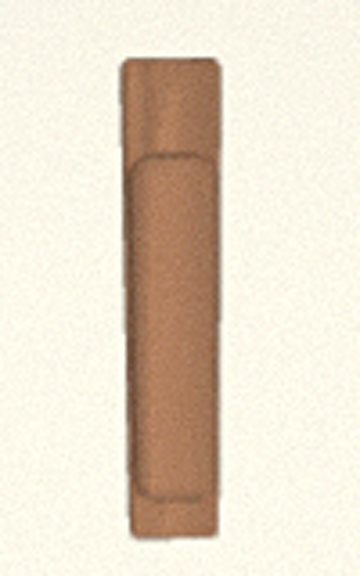

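View pics/w2l.png

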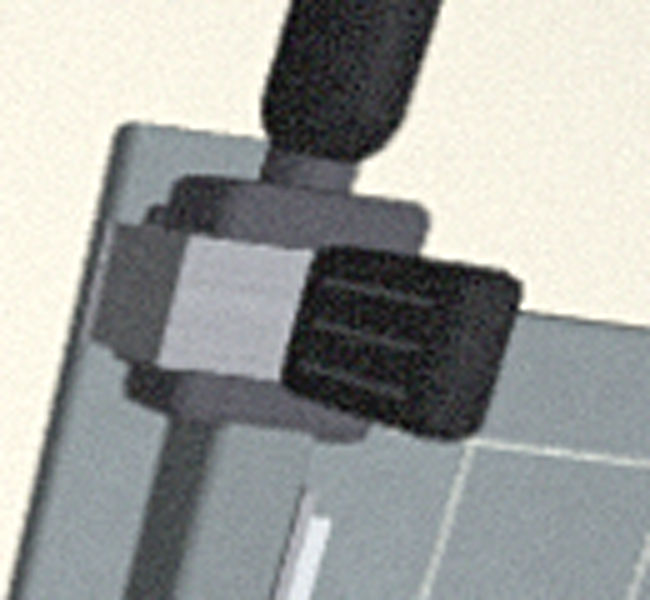

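Run:
```python
from mv import *
go([.522,-.261,.058],1.759)
```

```text
t 4.25 tcp [ 0.5472 -0.2612  0.2519] psi 1.7471 j6 -0.62 w 0.0640 F [-0.2 -0.2  0.5] toolx [-0.0025  0.0015 -1.    ]
shift [193.9  24.3   4.3] turn -0.0119
```

Emit:
{"op": "servo_tool", "data": {
  "plan": [
    [20,12,2,-0.012,0.75],
    [60,24,4,-0.012,0.75],
    [100,24,4,-0.012,0.75],
    [140,24,4,-0.012,0.75],
    [170,24,4,-0.012,0.75],
    [188,24,4,-0.012,0.75],
    [194,24,4,-0.012,0.75],
    [194,24,4,-0.012,0.75],
    [194,24,4,-0.012,0.75],
    [194,24,4,-0.012,0.75]
  ]
}}

```text
clock: 5.25
tcp_pos: [0.5231, -0.2616, 0.0592]
eef_rot: [-0.545, 0.451, 0.545, 0.451]
wrist_force: [-0.1, 0.3, -0.0]
gripper_width: 0.0638
```

Emit:
{"op": "servo_tool", "data": {
  "plan": [
    [0,0,0,0,0.4],
    [0,0,0,0,0.2],
    [0,0,0,0,0.1],
    [0,0,0,0,0.1],
    [0,0,0,0,0.1],
    [0,0,0,0,0.1],
    [0,0,0,0,0.1],
    [0,0,0,0,0.1],
    [0,0,0,0,0.1],
    [0,0,0,0,0.1]
  ],
  "force": 70
}}

```text
clock: 6.25
tcp_pos: [0.5235, -0.2617, 0.0599]
eef_rot: [0.545, -0.451, -0.545, -0.451]
wrist_force: [-1.1, -0.1, 5.5]
gripper_width: 0.0233
```

Run:
```python
from mv import *
go([.522,-.261,.058],1.759)
go([.522,-.261,.20],1.624)
p,im=cap('wrist','w3.png')
cv2.imwrite('pics/w3b.png',cv2.convertScaleAbs(im[:,:,::-1],alpha=1.5,beta=10))
```

```text
t 6.25 tcp [ 0.5235 -0.2617  0.0599] psi 1.7592 j6 -0.65 w 0.0233 F [-1.1 -0.1  5.5] toolx [ 5.e-04  1.e-04 -1.e+00]
shift [1.9 1.3 1. ] turn 0.0002
t 6.25 tcp [ 0.5235 -0.2617  0.0599] psi 1.7592 j6 -0.65 w 0.0233 F [-1.1 -0.1  5.5] toolx [ 5.e-04  1.e-04 -1.e+00]
shift [-140.1    1.2    1. ] turn 0.1352
```

View pics/w3b.png

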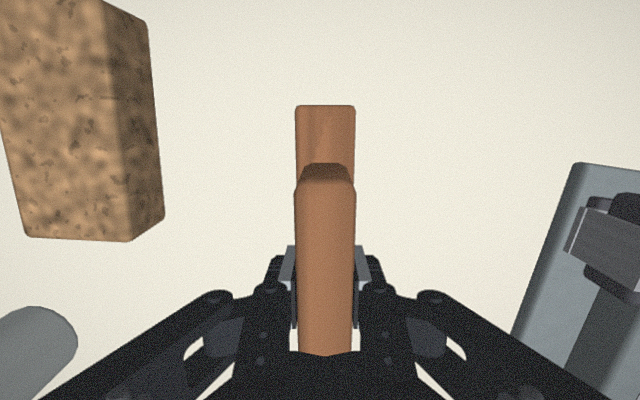

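Emit:
{"op": "servo_tool", "data": {
  "plan": [
    [-10,0,0,0,0.1],
    [-30,0,0,0,0.1],
    [-60,0,0,0,0.1],
    [-95,0,0,0,0.1],
    [-125,0,0,0,0.1],
    [-145,0,0,0,0.1],
    [-150,0,0,0,0.1],
    [-150,0,0,0,0.1],
    [-150,0,0,0,0.1],
    [-150,0,0,0,0.1]
  ]
}}

```text
clock: 7.3
tcp_pos: [0.5228, -0.2614, 0.2085]
eef_rot: [-0.544, 0.451, 0.546, 0.451]
wrist_force: [0.3, -0.1, -1.3]
gripper_width: 0.0229
```

Run:
```python
from mv import *
v=(.649,.071,.055)
print(cut((.015,-.095,.14),v))
go(cut((.015,-.095,.20),v),v[2]+np.pi/2)
```

```text
[np.float64(0.6691996843461354), np.float64(-0.02303176459216584), 0.14]
t 7.30 tcp [ 0.5228 -0.2614  0.2085] psi 1.7592 j6 -0.65 w 0.0229 F [ 0.3 -0.1 -1.3] toolx [-0.0017  0.0012 -1.    ]
shift [   8.5 -188.5  206.7] turn 0.1334
```

Emit:
{"op": "servo_tool", "data": {
  "plan": [
    [0,-10,11,0.01,0.1],
    [0,-34,37,0.03,0.1],
    [0,-62,68,0.05,0.1],
    [0,-90,99,0.07,0.1],
    [0,-118,130,0.09,0.1],
    [0,-146,160,0.11,0.1],
    [0,-170,187,0.13,0.1],
    [0,-184,202,0.133,0.1],
    [0,-188,207,0.133,0.1],
    [0,-188,207,0.133,0.1]
  ]
}}

```text
clock: 8.3
tcp_pos: [0.6685, -0.0222, 0.2072]
eef_rot: [-0.513, 0.486, 0.515, 0.485]
wrist_force: [-1.2, -0.2, -2.7]
gripper_width: 0.0232
```

Run:
```python
from mv import *
v=(.649,.071,.055)
go(cut((.015,-.095,.084),v),v[2]+np.pi/2)
import pickle
p,im=cap('wrist','w4.png'); pickle.dump(p,open('w4.pkl','wb'))
cv2.imwrite('pics/w4b.png',cv2.convertScaleAbs(im[:,:,::-1],alpha=1.5,beta=10))
```

```text
t 8.30 tcp [ 0.6685 -0.0222  0.2072] psi 1.6276 j6 -0.09 w 0.0232 F [-1.2 -0.2 -2.7] toolx [-0.0038  0.0012 -1.    ]
shift [123.2  -1.2  -1.1] turn 0.0018
```

View pics/w4b.png

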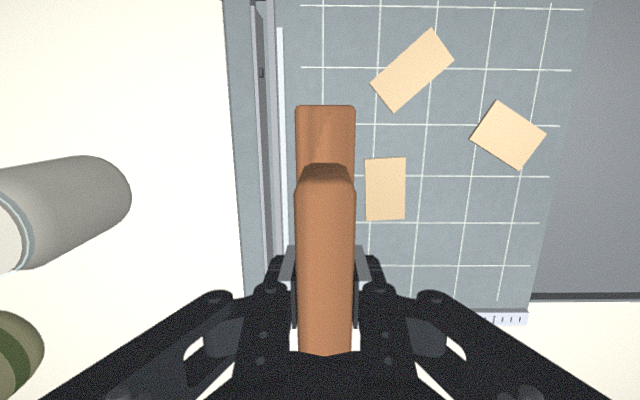

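Run:
```python
from mv import *
import pickle
p=pickle.load(open('w4.pkl','rb'))
def inv(w,v):
    d=w[:2]-np.array(v[:2]);c,s=np.cos(v[2]),np.sin(v[2]);return np.array([c*d[0]+s*d[1],-s*d[0]+c*d[1]])
v=(.649,.071,.055)
for n,q,z in [('edge1',(590,10),.022),('edge2',(536,270),.022),('edge3',(563,140),.022),('guardtop',(284,30),.034),('guard2',(287,200),.034),
  ('A',(364,158),.026),('A',(406,157),.026),('A',(405,220),.026),('A',(368,221),.026),('B',(497,99),.026),('B',(546,133),.026),('B',(519,171),.026),('B',(469,137),.026),
  ('C',(431,27),.026),('C',(455,59),.026),('C',(394,113),.026),('C',(370,83),.026),('trayrearwall',(600,293),.021),('fence front L',(525,312),.031)]:
    w=onz(p,q,z); print(n,w.round(4),inv(w,v).round(4))
```

```text
edge1 [0.4943 0.2047 0.022 ] [-0.1471  0.142 ]
edge2 [0.7502 0.2194 0.022 ] [0.1092 0.1426]
edge3 [0.6079 0.2105 0.022 ] [-0.0333  0.1416]
guardtop [ 0.5301 -0.0639  0.034 ] [-0.1262 -0.1282]
guard2 [ 0.681  -0.0579  0.034 ] [ 0.0249 -0.1305]
A [0.6365 0.0155 0.026 ] [-0.0156 -0.0548]
A [0.6332 0.0564 0.026 ] [-0.0166 -0.0137]
A [0.6981 0.0639 0.026 ] [ 0.0486 -0.0098]
A [0.7013 0.0256 0.026 ] [ 0.0497 -0.0482]
B [0.5744 0.1346 0.026 ] [-0.071   0.0676]
B [0.6023 0.1889 0.026 ] [-0.0402  0.1203]
B [0.6404 0.1711 0.026 ] [-0.003   0.1005]
B [0.6105 0.1147 0.026 ] [-0.036   0.0458]
C [0.5184 0.0638 0.026 ] [-0.1308  0.    ]
C [0.5428 0.0893 0.026 ] [-0.105   0.0242]
C [0.5927 0.0398 0.026 ] [-0.0579 -0.0281]
C [0.5676 0.0147 0.026 ] [-0.0843 -0.0518]
trayrearwall [0.7763 0.3032 0.021 ] [0.1398 0.2249]
fence front L [0.7987 0.2132 0.031 ] [0.1573 0.1338]
```

Emit:
{"op": "servo_tool", "data": {
  "plan": [
    [15,0,-1,0,0.1],
    [45,-1,-1,0,0.1],
    [80,-1,-1,0,0.1],
    [105,-1,-1,0,0.1],
    [117,-1,-1,0,0.1],
    [122,-1,-1,0,0.1],
    [124,-1,-1,0,0.1],
    [125,-1,-1,0,0.1],
    [125,-1,-1,0,0.1],
    [125,-1,-1,0,0.1]
  ]
}}

```text
clock: 9.35
tcp_pos: [0.6693, -0.0239, 0.0835]
eef_rot: [-0.513, 0.486, 0.514, 0.486]
wrist_force: [-0.3, 0.7, -1.6]
gripper_width: 0.0233
```

Run:
```python
from mv import *
v=(.65,.0725,.055)
go(cut((.015,.13,.082),v),v[2]+np.pi/2)
```

```text
t 9.35 tcp [ 0.6693 -0.0239  0.0835] psi 1.6267 j6 -0.09 w 0.0233 F [-0.3  0.7 -1.6] toolx [-2.e-03  9.e-04 -1.e+00]
shift [  1.8  -1.3 227.4] turn 0.0009
```

Emit:
{"op": "servo_tool", "data": {
  "plan": [
    [0.5,0,0,0,0.1],
    [1,0,0,0,0.1],
    [1.5,0,0,0,0.1],
    [2,0,0,0,0.1],
    [2,0,0,0,0.1],
    [2,0,0,0,0.1],
    [2,0,0,0,0.1],
    [2,0,0,0,0.1],
    [2,0,0,0,0.1],
    [2,0,0,0,0.1]
  ]
}}

```text
clock: 10.35
tcp_pos: [0.6692, -0.0238, 0.082]
eef_rot: [-0.513, 0.486, 0.514, 0.486]
wrist_force: [-3.3, -0.0, 5.1]
gripper_width: 0.0236
```

Emit:
{"op": "servo_tool", "data": {
  "plan": [
    [0.3,0,5,0,0.1],
    [0.3,0,15,0,0.1],
    [0.3,0,28,0,0.1],
    [0.3,0,42,0,0.1],
    [0.3,0,56,0,0.1],
    [0.3,0,70,0,0.1],
    [0.3,0,84,0,0.1],
    [0.3,0,97,0,0.1],
    [0.3,0,108,0,0.1],
    [0.3,0,115,0,0.1]
  ]
}}

```text
clock: 11.35
tcp_pos: [0.6627, 0.0926, 0.0819]
eef_rot: [-0.513, 0.486, 0.515, 0.485]
wrist_force: [0.8, -4.9, 5.5]
gripper_width: 0.0236
```

Run:
```python
from mv import *
v=(.65,.0725,.055)
go(cut((.015,.133,.082),v),v[2]+np.pi/2)
p,im=cap('wrist','w5.png')
cv2.imwrite('pics/w5b.png',cv2.convertScaleAbs(im[:,:,::-1],alpha=1.5,beta=10))
```

```text
t 11.35 tcp [0.6627 0.0926 0.0819] psi 1.6277 j6 0.08 w 0.0236 F [ 0.8 -4.9  5.5] toolx [-1.5e-03  8.0e-04 -1.0e+00]
shift [  0.   -1.4 113.6] turn 0.0019
```

View pics/w5b.png

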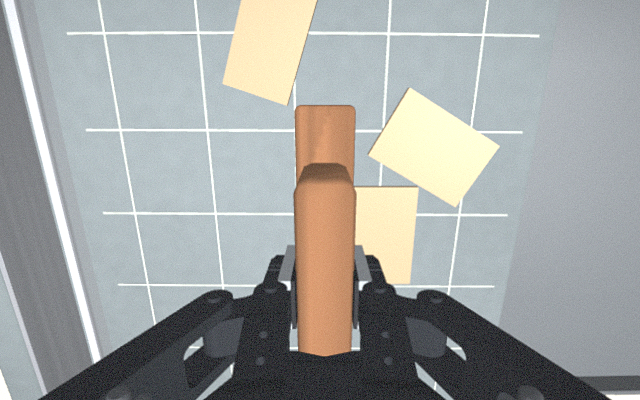

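The foot is pushing A, and B is next in line at about (435,147). C was brushed at its corner and turned, now near (270,45). I'll carry on to the edge.

Emit:
{"op": "servo_tool", "data": {
  "plan": [
    [0.2,0,6,0,0.1],
    [0.2,0,18,0,0.1],
    [0.2,0,31,0,0.1],
    [0.2,0,45,0,0.1],
    [0.2,0,59,0,0.1],
    [0.2,0,73,0,0.1],
    [0.2,0,87,0,0.1],
    [0.2,0,100,0,0.1],
    [0.2,0,111,0,0.1],
    [0.2,0,117,0,0.1]
  ]
}}

```text
clock: 12.4
tcp_pos: [0.6554, 0.212, 0.082]
eef_rot: [-0.514, 0.485, 0.515, 0.485]
wrist_force: [1.0, -4.6, 4.6]
gripper_width: 0.0232
```

Run:
```python
from mv import *
v=(.65,.0725,.055)
go(cut((-.09,-.095,.14),v),v[2]+np.pi/2)
p,im=cap('wrist','w6.png')
cv2.imwrite('pics/w6b.png',cv2.convertScaleAbs(im[:,:,::-1],alpha=1.5,beta=10))
```

```text
t 12.40 tcp [0.6554 0.212  0.082 ] psi 1.6294 j6 0.25 w 0.0232 F [ 1.  -4.6  4.6] toolx [-0.0017  0.0011 -1.    ]
shift [ -58.1  104.  -233.5] turn 0.0036
```

View pics/w6b.png

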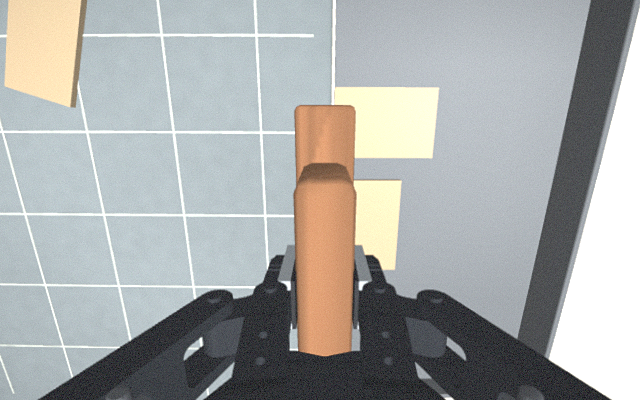

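Emit:
{"op": "servo_tool", "data": {
  "plan": [
    [-8,0,0,0,0.1],
    [-30,0,-5,0,0.1],
    [-50,10,-30,0,0.1],
    [-58,30,-65,0,0.1],
    [-58,50,-105,0,0.1],
    [-58,70,-145,0,0.1],
    [-58,85,-185,0,0.1],
    [-58,98,-215,0,0.1],
    [-58,104,-230,0,0.1],
    [-58,104,-233,0,0.1]
  ]
}}

```text
clock: 13.45
tcp_pos: [0.5645, -0.0269, 0.1397]
eef_rot: [-0.513, 0.485, 0.515, 0.485]
wrist_force: [0.4, 0.0, -2.9]
gripper_width: 0.023
```

Run:
```python
from mv import *
import pickle
v=(.65,.0725,.055)
go(cut((-.09,-.095,.082),v),v[2]+np.pi/2)
p,im=cap('wrist','w7.png');pickle.dump(p,open('w7.pkl','wb'))
cv2.imwrite('pics/w7b.png',cv2.convertScaleAbs(im[:,:,::-1],alpha=1.5,beta=10))
p,im=cap('top','t7.png')
cv2.imwrite('pics/t7b.png',cv2.convertScaleAbs(cv2.resize(im[90:280,190:400,::-1],None,fx=3.6,fy=3.1,interpolation=cv2.INTER_CUBIC),alpha=1.6,beta=10))
```

```text
t 13.45 tcp [ 0.5645 -0.0269  0.1397] psi 1.6280 j6 -0.11 w 0.0230 F [ 0.4  0.  -2.9] toolx [-0.0027  0.0026 -1.    ]
shift [57.7 -1.  -0.6] turn 0.0022
```

View pics/w7b.png

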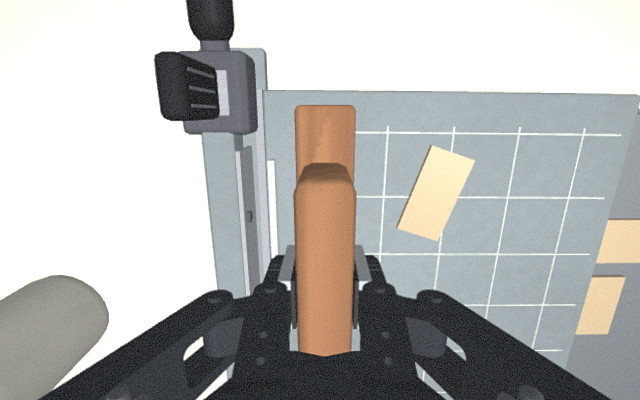

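View pics/t7b.png

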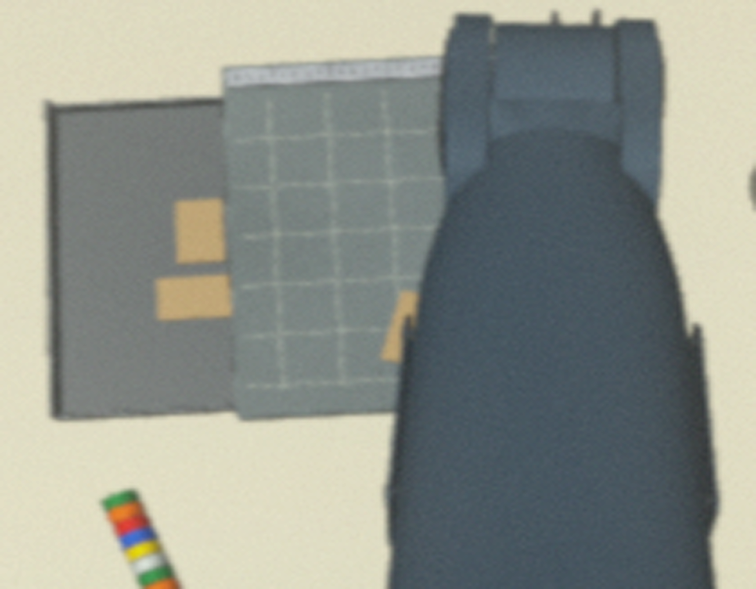

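Run:
```python
from mv import *
import pickle
im=cv2.imread('pics/w7b.png')
cv2.imwrite('pics/w7z.png',cv2.resize(im[190:370,540:640],None,fx=3.3,fy=3.3,interpolation=cv2.INTER_CUBIC))
im=cv2.imread('pics/w6b.png')
cv2.imwrite('pics/w6z.png',cv2.resize(im[60:300,280:460],None,fx=2.5,fy=2.5,interpolation=cv2.INTER_CUBIC))
s=cv2.imread('pics/t7.png')
cv2.imwrite('pics/t7z.png',cv2.convertScaleAbs(cv2.resize(s[135:205,220:270],None,fx=8,fy=8,interpolation=cv2.INTER_CUBIC),alpha=1.6,beta=10))
```

```text
(no output)
```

View pics/w7z.png

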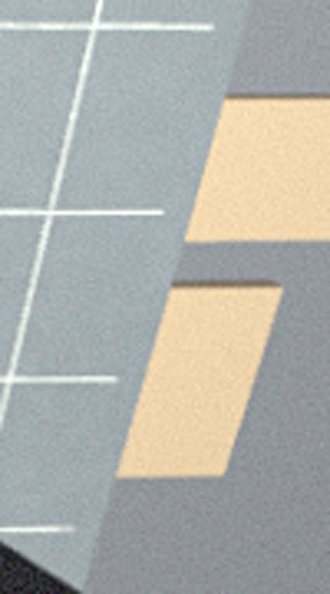

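View pics/t7z.png

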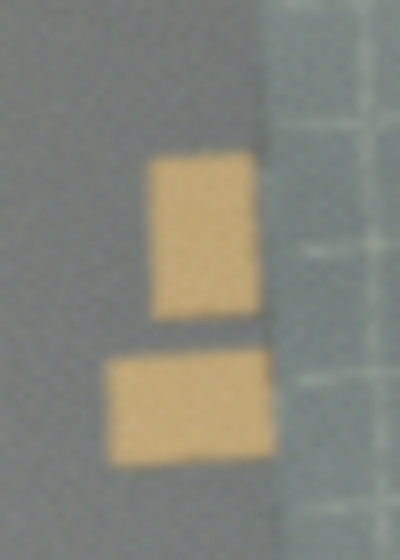

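View pics/w6z.png

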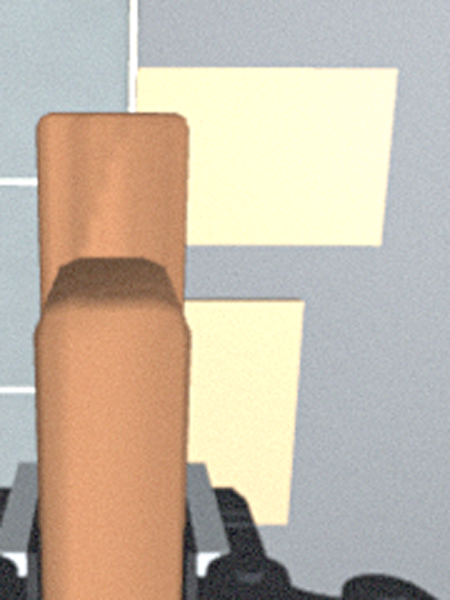

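Run:
```python
from mv import *
import pickle
p=pickle.load(open('w7.pkl','rb'))
def inv(w,v):
    d=w[:2]-np.array(v[:2]);c,s=np.cos(v[2]),np.sin(v[2]);return np.array([c*d[0]+s*d[1],-s*d[0]+c*d[1]])
v=(.65,.0725,.055)
for q in [(433,145),(475,160),(438,241),(397,229)]: print(inv(onz(p,q,.026),v).round(4))
```

```text
[-0.1401 -0.0122]
[-0.1289  0.0212]
[-0.0619 -0.0001]
[-0.0725 -0.0348]
```

C is now near (435,193), x -0.14 to -0.06 in the cutter frame, well inside the second stroke's span. A and B lie in the tray, both cut off by the bed's edge line in the picture.

Emit:
{"op": "servo_tool", "data": {
  "plan": [
    [10,0,0,0,0.1],
    [30,-1,0,0,0.1],
    [45,-1,0,0,0.1],
    [53,-1,0,0,0.1],
    [56,-1,0,0,0.1],
    [57,-1,0,0,0.1],
    [58,-1,0,0,0.1],
    [58.5,-1,0,0,0.1],
    [58.5,-1,0,0,0.1],
    [58.5,-1,0,0,0.1]
  ]
}}

```text
clock: 14.55
tcp_pos: [0.5669, -0.0253, 0.082]
eef_rot: [-0.514, 0.484, 0.515, 0.486]
wrist_force: [-0.9, 1.4, 4.6]
gripper_width: 0.0234
```

Run:
```python
from mv import *
v=(.65,.0725,.055)
go(cut((-.09,.139,.082),v),v[2]+np.pi/2)
```

```text
t 14.55 tcp [ 0.5669 -0.0253  0.082 ] psi 1.6295 j6 -0.10 w 0.0234 F [-0.9  1.4  4.6] toolx [-4.e-04  3.e-03 -1.e+00]
shift [  0.7   0.8 232.1] turn 0.0037
```

Emit:
{"op": "servo_tool", "data": {
  "plan": [
    [0.3,0,5,0,0.1],
    [0.3,0,15,0,0.1],
    [0.3,0,28,0,0.1],
    [0.4,0,42,0,0.1],
    [0.4,0,56,0,0.1],
    [0.4,0,70,0,0.1],
    [0.5,0,84,0,0.1],
    [0.5,0,97,0,0.1],
    [0.5,0,108,0,0.1],
    [0.5,0,115,0,0.1]
  ]
}}

```text
clock: 15.55
tcp_pos: [0.5602, 0.0908, 0.0819]
eef_rot: [-0.514, 0.484, 0.515, 0.486]
wrist_force: [0.2, -5.0, 4.8]
gripper_width: 0.0234
```

Run:
```python
from mv import *
v=(.65,.0725,.055)
go(cut((-.09,.139,.082),v),v[2]+np.pi/2)
```

```text
t 15.55 tcp [0.5602 0.0908 0.0819] psi 1.6302 j6 0.10 w 0.0234 F [ 0.2 -5.   4.8] toolx [-1.0e-04  2.7e-03 -1.0e+00]
shift [  0.2   0.8 115.8] turn 0.0044
```

Emit:
{"op": "servo_tool", "data": {
  "plan": [
    [0.2,0,6,0,0.1],
    [0.2,0,18,0,0.1],
    [0.3,0,31,0,0.1],
    [0.3,0,45,0,0.1],
    [0.3,0,59,0,0.1],
    [0.3,0,73,0,0.1],
    [0.3,0,87,0,0.1],
    [0.4,0,100,0,0.1],
    [0.4,0,111,0,0.1],
    [0.4,0,117,0,0.1]
  ]
}}

```text
clock: 16.55
tcp_pos: [0.5528, 0.2087, 0.0819]
eef_rot: [-0.514, 0.484, 0.515, 0.485]
wrist_force: [-0.6, -5.9, 6.9]
gripper_width: 0.0232
```

Run:
```python
from mv import *
v=(.65,.0725,.055)
go([.56,.0,.21],v[2]+np.pi/2)
p,im=cap('wrist','w8.png')
cv2.imwrite('pics/w8b.png',cv2.convertScaleAbs(im[:,:,::-1],alpha=1.5,beta=10))
```

```text
t 16.55 tcp [0.5528 0.2087 0.0819] psi 1.6308 j6 0.30 w 0.0232 F [-0.6 -5.9  6.9] toolx [-3.0e-04  2.2e-03 -1.0e+00]
shift [-128.5    5.4 -208.5] turn 0.0050
```

View pics/w8b.png

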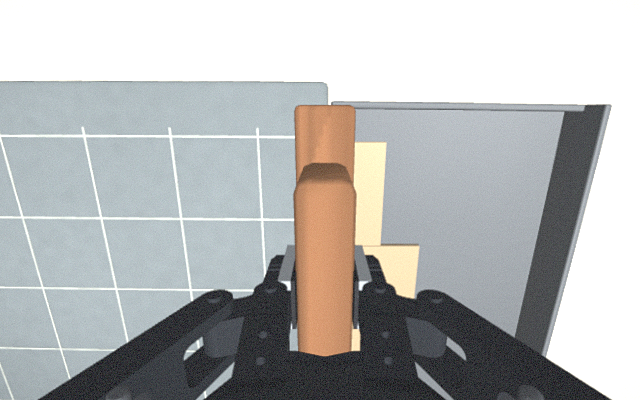

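Emit:
{"op": "servo_tool", "data": {
  "plan": [
    [-8,0,0,0,0.1],
    [-30,0,-3,0,0.1],
    [-65,0,-10,0,0.1],
    [-100,0,-20,0,0.1],
    [-125,0,-35,0,0.1],
    [-130,0,-55,0,0.1],
    [-130,0,-75,0,0.1],
    [-130,0,-90,0,0.1],
    [-130,0,-95,0,0.1],
    [-130,0,-95,0,0.1]
  ]
}}

```text
clock: 17.6
tcp_pos: [0.5583, 0.1139, 0.2113]
eef_rot: [-0.514, 0.484, 0.516, 0.485]
wrist_force: [0.1, 0.6, -2.2]
gripper_width: 0.0234
```

Run:
```python
from mv import *
import pickle
v=(.65,.0725,.055)
p,im=cap('wrist','w9.png');pickle.dump(p,open('w9.pkl','wb'))
cv2.imwrite('pics/w9b.png',cv2.convertScaleAbs(im[:,:,::-1],alpha=1.5,beta=10))
go([.522,-.255,.21],1.759)
```

```text
t 17.65 tcp [0.5583 0.1144 0.2113] psi 1.6307 j6 0.14 w 0.0232 F [ 0.6 -0.4 -1.7] toolx [-0.0012  0.0033 -1.    ]
shift [ 1.000e-01  5.840e+01 -3.666e+02] turn -0.1283
```

View pics/w9b.png

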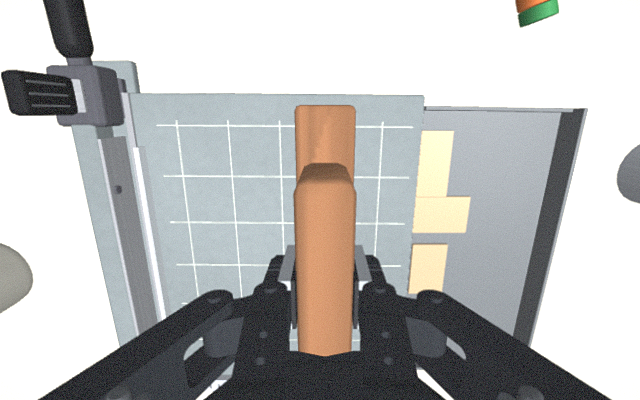

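Run:
```python
from mv import *
import pickle
p=pickle.load(open('w9.pkl','rb'))
def inv(w,v):
    d=w[:2]-np.array(v[:2]);c,s=np.cos(v[2]),np.sin(v[2]);return np.array([c*d[0]+s*d[1],-s*d[0]+c*d[1]])
v=(.65,.0725,.055)
for q in [(414,197),(467,197),(469,232),(412,233), (421,130),(454,132),(447,197),(417,195), (413,245),(447,245),(441,293),(408,293)]: print(q,inv(onz(p,q,.007),v).round(4))
for q in [(420,150),(411,250)]: print('edge',inv(onz(p,q,.022),v).round(4))
im=cv2.imread('pics/w9b.png')
cv2.imwrite('pics/w9z.png',cv2.resize(im[110:310,390:490],None,fx=3,fy=3,interpolation=cv2.INTER_CUBIC))
```

```text
(414, 197) [-0.0731  0.1456]
(467, 197) [-0.0732  0.204 ]
(469, 232) [-0.0321  0.212 ]
(412, 233) [-0.0308  0.147 ]
(421, 130) [-0.1445  0.1467]
(454, 132) [-0.1427  0.1811]
(447, 197) [-0.0732  0.1819]
(417, 195) [-0.0754  0.1487]
(413, 245) [-0.016   0.1495]
(447, 245) [-0.016   0.1887]
(441, 293) [0.0471 0.189 ]
(408, 293) [0.047  0.1489]
edge [-0.1259  0.1428]
edge [-0.0168  0.143 ]
```

View pics/w9z.png

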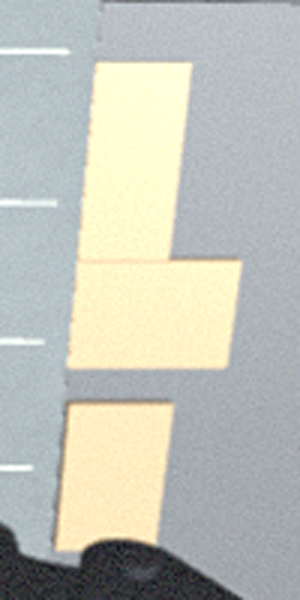

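Emit:
{"op": "servo_tool", "data": {
  "plan": [
    [0,3,-20,-0.01,0.1],
    [0,10,-60,-0.03,0.1],
    [0,17,-105,-0.05,0.1],
    [0,24,-150,-0.07,0.1],
    [0,31,-195,-0.09,0.1],
    [0,38,-240,-0.11,0.1],
    [0,45,-285,-0.128,0.1],
    [0,52,-330,-0.128,0.1],
    [0,57,-360,-0.128,0.1],
    [0,58,-370,-0.128,0.1]
  ]
}}

```text
clock: 18.65
tcp_pos: [0.5225, -0.2604, 0.2096]
eef_rot: [-0.543, 0.451, 0.545, 0.452]
wrist_force: [-0.0, -0.3, -2.5]
gripper_width: 0.0228
```

Run:
```python
from mv import *
go([.5235,-.2617,.0605],1.759)
```

```text
t 18.65 tcp [ 0.5225 -0.2604  0.2096] psi 1.7565 j6 -0.65 w 0.0228 F [-0.  -0.3 -2.5] toolx [-0.0015  0.0034 -1.    ]
shift [149.1  -0.9  -2. ] turn -0.0025
```

Emit:
{"op": "servo_tool", "data": {
  "plan": [
    [15,0,-1,0,0.1],
    [50,0,-1,0,0.1],
    [90,0,-2,0,0.1],
    [120,0,-2,0,0.1],
    [137,0,-2,0,0.1],
    [144,0,-2,0,0.1],
    [147,0,-2,0,0.1],
    [148.5,0,-2,0,0.1],
    [149.5,0,-2,0,0.1],
    [149.5,0,-2,0,0.1]
  ]
}}

```text
clock: 19.65
tcp_pos: [0.5231, -0.2621, 0.0609]
eef_rot: [-0.543, 0.451, 0.545, 0.452]
wrist_force: [-0.8, -0.7, -2.0]
gripper_width: 0.023
```

Run:
```python
from mv import *
go([.5235,-.2617,.0605],1.759)
```

```text
t 19.65 tcp [ 0.5231 -0.2621  0.0609] psi 1.7564 j6 -0.65 w 0.0230 F [-0.8 -0.7 -2. ] toolx [-2.0e-04  2.8e-03 -1.0e+00]
shift [ 0.4 -0.4  0.3] turn -0.0026
```

Still about 1 mm up, so I'll lower until it touches and then release.

Emit:
{"op": "servo_tool", "data": {
  "plan": [
    [0.5,0,0,0,0.1],
    [1,0,0,0,0.1],
    [1.3,0,0,0,0.1],
    [1.3,0,0,0,0.1],
    [1.3,0,0,0,0.1],
    [1.3,0,0,0,0.3],
    [1.3,0,0,0,0.6],
    [1.3,0,0,0,0.75],
    [1.3,0,0,0,0.75],
    [1.3,0,0,0,0.75]
  ]
}}

```text
clock: 20.65
tcp_pos: [0.5231, -0.262, 0.0596]
eef_rot: [-0.544, 0.451, 0.545, 0.452]
wrist_force: [-0.6, -0.3, -0.6]
gripper_width: 0.0641
```

Emit:
{"op": "servo_tool", "data": {
  "plan": [
    [0,0,0,0,0.75],
    [-5,0,0,0,0.75],
    [-25,0,0,0,0.75],
    [-55,0,0,0,0.75],
    [-90,0,0,0,0.75],
    [-125,0,0,0,0.75],
    [-155,0,0,0,0.75],
    [-175,0,0,0,0.75],
    [-180,0,0,0,0.75],
    [-180,0,0,0,0.75]
  ]
}}

```text
clock: 21.65
tcp_pos: [0.5234, -0.2627, 0.2401]
eef_rot: [-0.544, 0.451, 0.544, 0.452]
wrist_force: [0.3, -0.7, 0.3]
gripper_width: 0.0641
```

Run:
```python
from mv import *
import pickle
p,im=cap('wrist','w10.png');pickle.dump(p,open('w10.pkl','wb'))
cv2.imwrite('pics/w10b.png',cv2.convertScaleAbs(im[:,:,::-1],alpha=1.5,beta=10))
v=(.65,.0725,.055)
L=cut((-.175,-.167,.23),v); print(L)
go([L[0]+.03,L[1],.24],v[2]+np.pi/2)
```

```text
[np.float64(0.4844449907129406), np.float64(-0.10386762429641581), 0.23]
t 21.70 tcp [ 0.523  -0.2625  0.239 ] psi 1.7565 j6 -0.65 w 0.0642 F [ 0.4 -0.2  0.4] toolx [-7.0e-04  3.1e-03 -1.0e+00]
shift [ -0.5 -20.9 157.4] turn 0.1307
```

View pics/w10b.png

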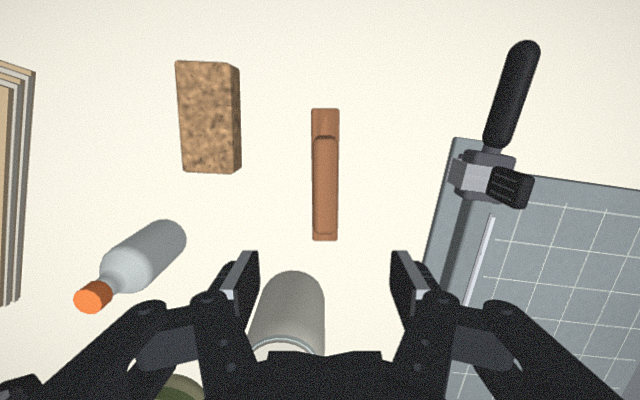

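The block stands back in its place at about (325,175). Next I'll go over the latch.

Emit:
{"op": "servo_tool", "data": {
  "plan": [
    [0,-3,15,0.02,0.75],
    [0,-8,40,0.04,0.75],
    [0,-13,70,0.06,0.75],
    [0,-18,100,0.08,0.75],
    [0,-22,128,0.1,0.75],
    [0,-24,147,0.12,0.75],
    [0,-25,155,0.13,0.75],
    [0,-25,157,0.131,0.75],
    [0,-25,157,0.131,0.75],
    [0,-25,157,0.131,0.75]
  ]
}}

```text
clock: 22.7
tcp_pos: [0.5186, -0.1043, 0.2391]
eef_rot: [-0.512, 0.486, 0.514, 0.487]
wrist_force: [-0.0, -0.1, 0.0]
gripper_width: 0.064
```

Run:
```python
from mv import *
import pickle
p,im=cap('wrist','w11.png');pickle.dump(p,open('w11.pkl','wb'))
b=cv2.convertScaleAbs(im[:,:,::-1],alpha=1.5,beta=10)
v=(.65,.0725,.055)
for x in(-.19,-.16):
  for y in(-.174,-.160):
    q=proj(p,cut((x,y,.115),v))[0];print(q.round(1)); b=cv2.circle(b,tuple(int(round(a)) for a in q),1,(0,0,255),-1)
    q=proj(p,cut((x,y,.065),v))[0]; b=cv2.circle(b,tuple(int(round(a)) for a in q),1,(0,255,0),-1)
cv2.imwrite('pics/w11b.png',b)
q=proj(p,cut((-.175,-.167,.09),v))[0].astype(int);print(q)
cv2.imwrite('pics/w11z.png',cv2.resize(b[max(0,q[1]-70):q[1]+70,q[0]-80:q[0]+80],None,fx=4,fy=4,interpolation=cv2.INTER_CUBIC))
go(cut((-.175,-.167,.24),v),v[2]+np.pi/2)
```

```text
[317.4 143.4]
[335.3 143.3]
[317.7 180.9]
[335.  180.9]
[326 157]
t 22.75 tcp [ 0.5186 -0.1044  0.2393] psi 1.6248 j6 -0.25 w 0.0639 F [-0.3 -0.2 -0.6] toolx [-9.0e-04  2.9e-03 -1.0e+00]
shift [-0.7 34.1  2.4] turn -0.0010
```

View pics/w11b.png

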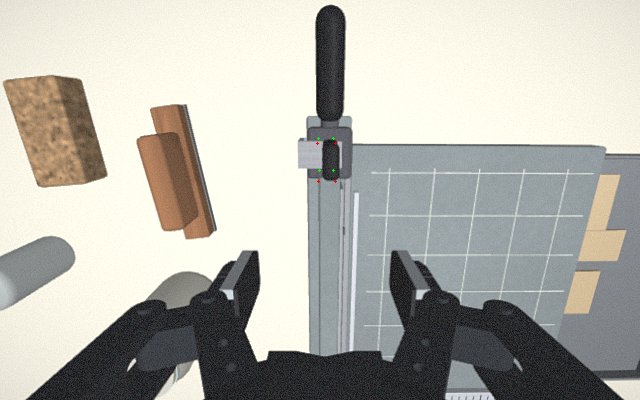

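View pics/w11z.png

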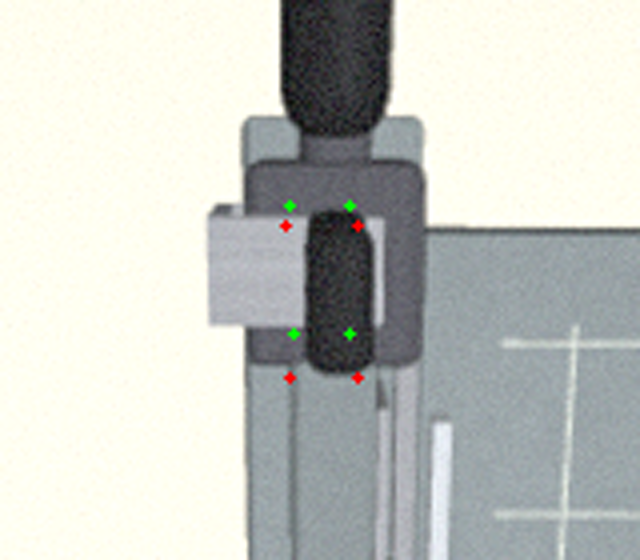

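Emit:
{"op": "servo_tool", "data": {
  "plan": [
    [0,15,2,0,0.75],
    [15,34,4,0,0.75],
    [40,34,4,0,0.75],
    [70,34,4,0,0.75],
    [100,34,4,0,0.75],
    [122,34,4,0,0.75],
    [135,34,4,0,0.75],
    [140,34,4,0,0.75],
    [142,34,4,0,0.75],
    [142,34,4,0,0.75]
  ]
}}

```text
clock: 23.75
tcp_pos: [0.4846, -0.1021, 0.0976]
eef_rot: [-0.512, 0.486, 0.514, 0.487]
wrist_force: [-0.8, 0.1, 0.9]
gripper_width: 0.0638
```

Run:
```python
from mv import *
import pickle
v=(.65,.0725,.055)
go(cut((-.175,-.167,.097),v),v[2]+np.pi/2)
p,im=cap('wrist','w12.png');pickle.dump(p,open('w12.pkl','wb'))
b=cv2.convertScaleAbs(im[:,:,::-1],alpha=2,beta=20)
cv2.imwrite('pics/w12b.png',b)
```

```text
t 23.75 tcp [ 0.4846 -0.1021  0.0976] psi 1.6244 j6 -0.26 w 0.0638 F [-0.8  0.1  0.9] toolx [-5.0e-04  2.8e-03 -1.0e+00]
shift [ 0.6  0.3 -1.7] turn -0.0014
```

View pics/w12b.png

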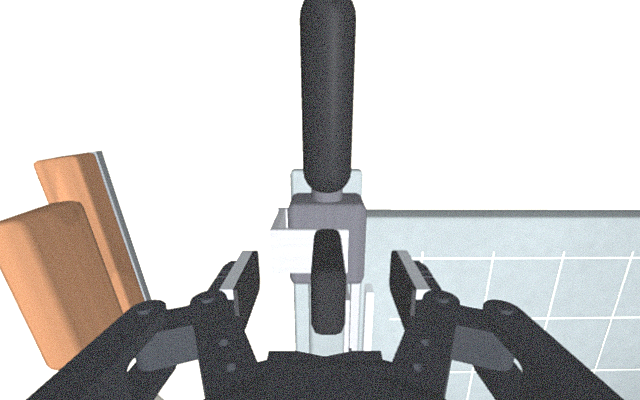

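The thumb grip at (328,280) sits between the pads, whose inner faces are near x=258 and x=391. It's centred to within about 1 mm, so I'm closing.

Emit:
{"op": "servo_tool", "data": {
  "plan": [
    [0,0,0,0,0.4],
    [0,0,0,0,0.2],
    [0,0,0,0,0.0],
    [0,0,0,0,0],
    [0,0,0,0,0],
    [0,0,0,0,0],
    [0,0,0,0,0],
    [0,0,0,0,0],
    [0,0,0,0,0],
    [0,0,0,0,0]
  ],
  "force": 80
}}

```text
clock: 24.8
tcp_pos: [0.4849, -0.1014, 0.0984]
eef_rot: [-0.513, 0.485, 0.514, 0.487]
wrist_force: [-0.9, 4.1, 5.7]
gripper_width: 0.0129
```

Emit:
{"op": "servo_tool", "data": {
  "plan": [
    [0,0,-1,0,0],
    [0,0,-3,0,0],
    [0,0,-5,0,0],
    [0,0,-7,0,0],
    [0,0,-8.5,0,0],
    [0,0,-9.5,0,0],
    [0,0,-10,0,0],
    [0,0,-10,0,0],
    [0,0,-10,0,0],
    [0,0,-10,0,0]
  ]
}}

```text
clock: 25.8
tcp_pos: [0.4853, -0.1101, 0.0984]
eef_rot: [-0.512, 0.484, 0.515, 0.488]
wrist_force: [-0.5, 7.8, 1.8]
gripper_width: 0.0131
```

Run:
```python
from mv import *
v=(.65,.0725,.055)
go([.4849,-.1014,.0984])
p,im=cap('wrist','w13.png')
cv2.imwrite('pics/w13b.png',cv2.convertScaleAbs(im[:,:,::-1],alpha=2,beta=20))
```

```text
t 25.80 tcp [ 0.4853 -0.1101  0.0984] psi 1.6258 j6 -0.28 w 0.0131 F [-0.5  7.8  1.8] toolx [ 7.0e-04  6.9e-03 -1.0e+00]
shift [ 0.1 -0.1  8.7] turn 0.0000
```

View pics/w13b.png

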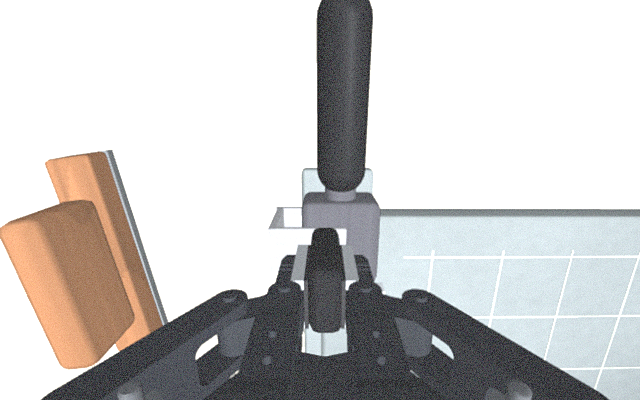

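The latch is pulled about 8.7 mm. The 7.8 N side force matches the spring at that travel. Now I'll lift along the arc while keeping the pull.

Emit:
{"op": "servo_tool", "data": {
  "plan": [
    [-1,0,-1.3,0,0],
    [-3,-0.5,-1.3,0,0],
    [-7,-1.1,-1.3,0,0],
    [-12.3,-1.9,-1.3,0,0],
    [-20,-3.4,-1.3,0,0],
    [-30,-5.6,-1.2,0,0],
    [-40,-8,-1.2,0,0],
    [-48.6,-10.3,-1.1,0,0],
    [-55,-12.1,-1.1,0,0],
    [-60,-13.8,-1.1,0,0]
  ]
}}

```text
clock: 26.85
tcp_pos: [0.498, -0.1093, 0.1575]
eef_rot: [-0.511, 0.484, 0.517, 0.488]
wrist_force: [0.1, 7.6, -8.4]
gripper_width: 0.013
```

Run:
```python
from mv import *
go([.4853,-.1101,.0984])
p,im=cap('wrist','w14.png')
cv2.imwrite('pics/w14b.png',cv2.convertScaleAbs(im[:,:,::-1],alpha=2,beta=20))
```

```text
t 26.85 tcp [ 0.498  -0.1093  0.1575] psi 1.6266 j6 -0.28 w 0.0130 F [ 0.1  7.6 -8.4] toolx [-0.0025  0.01   -0.9999]
shift [59.1 12.6 -0.7] turn 0.0000
```

View pics/w14b.png

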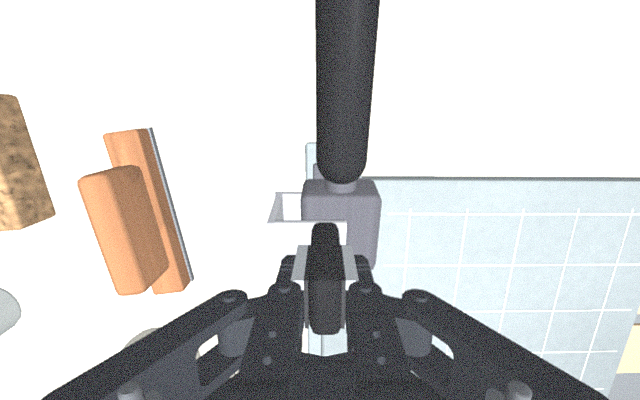

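Emit:
{"op": "servo_tool", "data": {
  "plan": [
    [-6,-2,-1,0,0],
    [-13.3,-4.5,-1,0,0],
    [-24,-8.8,-0.9,0,0],
    [-36.4,-13.8,-0.8,0,0],
    [-48,-19.3,-0.7,0,0],
    [-59,-24.7,-0.6,0,0],
    [-68,-29.5,-0.6,0,0],
    [-75,-33.8,-0.6,0,0],
    [-80,-37,-0.6,0,0],
    [-82,-38,-0.6,0,0]
  ]
}}

```text
clock: 27.9
tcp_pos: [0.5354, -0.1071, 0.2389]
eef_rot: [-0.509, 0.484, 0.519, 0.488]
wrist_force: [-0.2, 7.7, -8.8]
gripper_width: 0.0131
```

Run:
```python
from mv import *
go([.4853,-.1101,.0984])
p,im=cap('wrist','w15.png')
cv2.imwrite('pics/w15b.png',cv2.convertScaleAbs(im[:,:,::-1],alpha=2,beta=20))
p,im=cap('scene','s15.png')
cv2.imwrite('pics/s15b.png',cv2.convertScaleAbs(cv2.resize(im[90:330,180:480,::-1],None,fx=2.5,fy=2.5,interpolation=cv2.INTER_CUBIC),alpha=1.6,beta=20))
```

```text
t 27.90 tcp [ 0.5354 -0.1071  0.2389] psi 1.6275 j6 -0.26 w 0.0131 F [-0.2  7.7 -8.8] toolx [-0.0056  0.0128 -0.9999]
shift [140.7  49.5  -2. ] turn 0.0000
```

View pics/w15b.png

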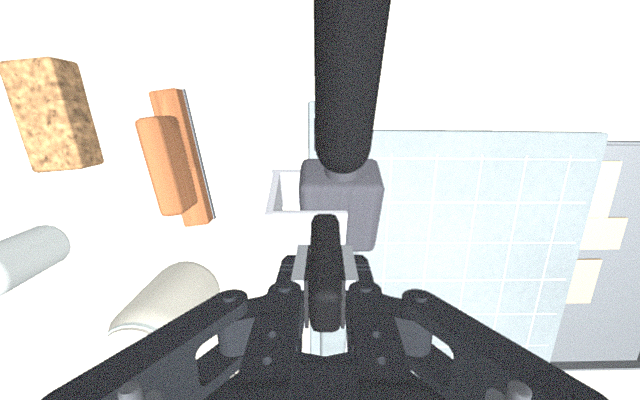

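View pics/s15b.png

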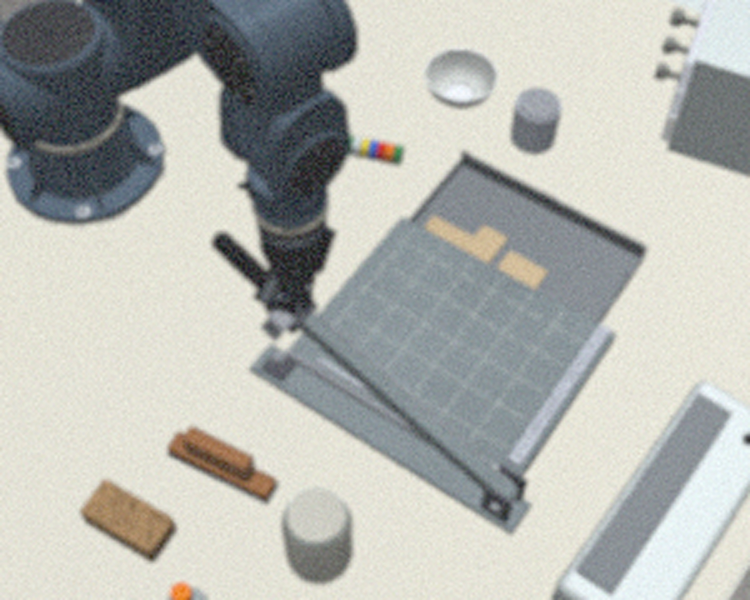

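Emit:
{"op": "servo_tool", "data": {
  "plan": [
    [-0.5,0,-1,0,0],
    [-0.5,0,-1,0,0],
    [-0.5,0,-1,0,0],
    [-0.5,0,-1,0,0],
    [-0.5,0,-1,0,0],
    [-0.5,0,-1,0,0],
    [-0.5,0,-1,0,0],
    [-0.5,0,-1,0,0],
    [-0.5,0,-1,0,0],
    [-0.5,0,-1,0,0]
  ]
}}

```text
clock: 29.0
tcp_pos: [0.5349, -0.1067, 0.2379]
eef_rot: [-0.508, 0.483, 0.52, 0.487]
wrist_force: [2.7, 8.0, -8.1]
gripper_width: 0.0132
```

Run:
```python
from mv import *
go([.4853,-.1101,.0984])
s=env.observe();print(s['qvel'].round(4))
p=env.camera_params('wrist');print('cam',ray(p,[324,204])[0].round(3))
p,im=cap('wrist','w16.png')
cv2.imwrite('pics/w16b.png',cv2.convertScaleAbs(im[:,:,::-1],alpha=1.5,beta=10))
p,im=cap('top','t16.png')
cv2.imwrite('pics/t16b.png',cv2.convertScaleAbs(im[:,:,::-1],alpha=1.6,beta=10))
go([.4853,-.1101,.0984])
```

```text
t 29.00 tcp [ 0.5349 -0.1067  0.2379] psi 1.6284 j6 -0.26 w 0.0132 F [ 2.7  8.  -8.1] toolx [-0.0081  0.0155 -0.9998]
shift [139.8  48.7  -2.8] turn 0.0000
[ 0.0009  0.001  -0.0014 -0.0003 -0.0009 -0.    ]
cam [ 0.463 -0.113  0.36 ]
t 29.10 tcp [ 0.5348 -0.1067  0.2379] psi 1.6284 j6 -0.26 w 0.0133 F [ 2.3  8.  -9.4] toolx [-0.0081  0.0156 -0.9998]
shift [139.8  48.6  -2.8] turn 0.0000
```

View pics/w16b.png

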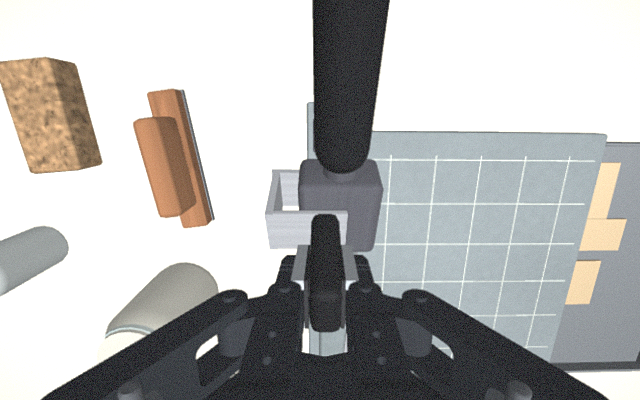

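View pics/t16b.png

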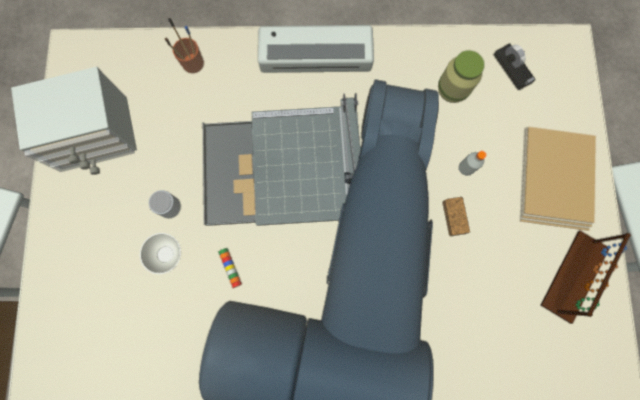

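The last views show the block standing at (175,160), the three offcuts in the tray, and the bystanders in place. The latch is held 140 mm up with the joints still. Handing in.

Run:
```python
from h import *
print(env.finish_job())
s=env.observe();print(s['clock'],s['tcp_pos'].round(4),s['wrist_force'].round(1))
```

```text
the job is handed in; nothing more can be done
None
the job is handed in; nothing more can be done
```

The job is done and handed in at about 29 s of the 72 s allowed; no verdict was reported.

- **Sweep:** With the arm still locked down, I gripped the scraper block and cleared the three offcuts in two strokes of its foot. The first stroke moved two offcuts and turned the third by brushing its corner; the second stroke took that one. The wrist camera then showed all three lying flat in the tray, against the bed's side.
- **Block:** It stands on its foot back at its original spot to the right of the cutter.
- **Latch and lift:** I gripped the latch and pulled it about 8.7 mm away from the bed; the 7.8 N side force fits the spring at that travel. Still gripping and pulling, I lifted the arm along its arc, and the tool ended about 140 mm higher than before.
- **Last checks:** The joints were still (0.0014 rad/s or less), and the jaws were shut on the latch with a 13 mm opening. The wrist carried about 8 N sideways and 8–9 N of weight, with nothing else touching the arm. The tool sagged about 1 mm while holding. The last pictures showed the jars and other things in place, though in the top view the robot hid the white jar and the block, so those two were checked from the wrist camera only.

No check failed. The first top-camera positions were 3–4 mm off the wrist camera's, so I used the wrist values for grasping.

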